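# Put the last glass cane away and press the cane case's slide lid home past its ridge

## Robot

A 6-joint arm with a two-finger parallel gripper is mounted at the origin on a cart in front of the work surface, level with it; the furniture and walls round the work are solid. World frame = base frame: x ahead of the robot, y to its left, z up, the work surface at z = 0. Lengths are in m, angles in degrees, forces in N, time in s.
With the tool pointing down it reaches from about 0.375 to 0.9 m from the base axis. Payload 3.1 kg.
Tool frame: the origin (TCP) lies on the centre line of the jaws, within the pads' length; the fingertips stand 25 mm ahead of it and the grasp point (between the pads) lies 6 mm ahead of it; z points along the fingers, y is the line along which they close (so a half turn about z gives the same grasp; the last joint's range is limited). The gripper opens to 87 mm and grips with 3 to 60 N. Pads are 19 mm wide; open, the fingers measure 117 mm over their backs; the gripper's body (75 mm by 190 mm) begins 51 mm behind the grasp point.
Start: joints at [54.517, 30.224, 82.088, -0, 67.689, -10.227], TCP at [0.267, 0.565, 0.248] pointing down, gripper open.
Joint ranges: [-176.69, 176.69], [-43.24, 126.21], [12.49, 139.97], [-82, 262], [0, 151.66], [-163.58, 163.58]. Speed limits (degrees/s): [159.86, 159.86, 180, 180, 180, 180].

## Interface

Orientations are given as a 3x3 rotation matrix whose columns are the frame's x, y, z axes.
In Python, from rig import * gives the robot as it stands.
- The arm moves only by the tool step_arm, never from a script. Its argument "steps" is a list of rows, each a list of 7 numbers: the shift along the tool's x, y, z normalised to -1 to 1, where 1 is 0.3 m, then the turn, a rotation vector about the tool's x, y, z normalised to -1 to 1, where 1 is 45 degrees, then the gripper's target within -1 to 1 (shut at 1, half-way at 0, fully open at -1). A call has 1 to 8 rows; each row is the pose to reach, as a shift and turn from the pose commanded when the call began, along the tool's axes at that moment; what a row does not reach only later rows make up. A row lasts 1/12 s, in which the tool goes at most 41.7 mm and 7.16 degrees, less where a joint would pass 70% of its speed; a pose out of reach is approached as far as the arm can. A call with a number of a shift or a turn outside -1 to 1 is refused whole. A call with a gripper value outside its range is refused whole. The fingers move at their own pace and stop on an object; the grip force is fixed at half the most. Time passes only in rows, so rows that repeat a pose let the fingers close. It gives the time, the measured TCP pose, the force, the opening and the grip force at its end, in the units of the state.
- read_state(): the state, without advancing time (a new reading comes with each control period).
- capture(name): name is "scene" or "top" or "wrist"; returns a dict with "image" (420x560x3 uint8, red, green, blue), "vertical_fov" (degrees; the focal length in pixels is half the picture's height over the tangent of half this angle, whatever the lens; pixels are square), "cx", "cy" (the principal point, pixels), "k1" (the pictures are not rectified: a ray, as slopes to the right and down, at radius r is drawn at 1 + k1 r^2 times it, then the intrinsics apply), "world_from_camera" (4x4, takes a point from camera to world coordinates); the wrist camera has in their place "T_tool_cam" (4x4, takes a point from camera to tool coordinates, whose origin is the TCP and whose axes are the flange's). Camera axes: x right, y down, z forward; pixel columns grow to the right and rows downward; lengths in m; the calibration is good to about 2 mm. A picture is of the moment at which its call begins: read the wrist's pose just before it. There is no depth.
- hand_in(): hands the job in; it is judged then, once.
The state is a dict: "time_s": time; "joint_positions": joint angles; "qvel": joint speeds; "tau": joint torques, N m; "position": TCP position; "tcp_rot": TCP orientation; "force": force on the tool from outside, world axes, zero at the start; "moment": the same for the moment, N m; "opening": opening from 0.0 (shut) to 1.0 (fully open); "grasp_force": force on a finger pad.
Only numpy, scipy, OpenCV 4.12 (cv2) and the standard library are available. Lean on these libraries where they do the work, as an engineer would, in place of code of your own. Each camera call takes 0.05 s, during which the arm holds its last target. There are 200 camera calls.

## Task

Lay the short loose glass cane flat in the empty wide lane of the wooden cane case without dropping it. Then slide the case's lid shut along its grooves, over the small sprung ridge at the mouth and on until it meets the rubber dust strip at the far end, and press it snugly against the strip for a moment (about 11 N: less than 8 leaves a gap for dust, more than 15 tears the strip off). Do not scrape the lid over the cane, and leave the other things on the bench where they are.

Things in the scene. Friction and masses are not known exactly. Their poses are not given: they have to be found in the camera images.
- cane_case: Shallow light-wood case 248 x 112 x 38 mm, screwed to the bench. Origin on its underside, mid-width, 120 mm from the mouth's outer face. x axis along the lid grooves: mouth wall at x = -120 to -110 mm (21 high), end wall's inner face at x = 116; z up. Side walls 12 thick (inner faces y = -44, 44), tops at z = 38. Floor top z = 6. Groove: floor z = 25, 7.5 high, its lip above up to z = 38.
- wide_lane (a point): Point on the floor of the case's empty wide lane (case frame: x 12, y 14, z 6 mm), where the middle of the cane should lie, the cane along the case's x axis. Axes as the case's. The lane runs y = -16 to 44 mm between a strip 12 mm high and the side wall; beyond the strip two fixed canes fill the narrow lane. Lid drawn out, the case is open above from about x = -80 to 104 mm.
- ridge_top (a point): Top of the half-round brass ridge across the mouth wall (case frame: x -115, z 24.7 mm), on springs, yields downward. The lid's bead meets it when the lid's tail is at about x = -135 mm and is past it at about -123; then the lid runs free for 5 to 15 mm before it meets the dust strip. Passing the ridge takes about 6 to 13 N along the slide.
- case_end: End wall of the case, 12 x 112 x 32 mm (origin: case frame x 122, y 0, z 25). On its inner face, at lid height, a black rubber dust strip, the lid's stop. The strip is worn and reglued: it stands out 2 to 12 mm from the wall, differently each time and not measured, so the lid stops with its tail anywhere from x = -118 to -108 mm. Hard: yields under 1 mm. 8 to 15 N beds the lid; more tears it.
- slide_lid: Light-wood lid 222 x 96 x 6 mm, 0.14 kg, in the grooves with 1.5 mm play up and to each side. Starts drawn out, its leading 36 to 40 mm in the grooves, tail hanging out of the mouth about 9 mm low. Origin: centre of its underside; x axis to its leading edge (the case's x), z up; in the grooves its underside is at z = 25 mm. Under it, 14 mm from the tail, a half-round bead 3 mm proud.
- lid_tail (a point): Middle of the lid's tail edge, at its underside. In the case's frame it lies at about x = -304 mm at the start and between -118 and -108 mm when the lid is shut against the dust strip (-120 would be flush with the mouth's outer face).
- lid_strip (a point): Centre of the dark wooden finger strip screwed across the lid's top, by which the lid is pushed: 12 mm thick along the slide, 50 long across it, 16 high (the lid's top is 8 mm below this point, the strip's top 8 mm above); 30 mm from the tail edge. Axes as the lid's. With the lid level in its grooves this point is 39 mm above the bench.
- cane_mid (a point): Centre of the loose glass cane, a straight rod 170 mm long, 10 mm thick, 33 g, lying on the bench at the left; y axis along the rod. Lying on the floor of the case, this point is at z = 11 mm in the case's frame.
- tumbler: bystander: clear glass tumbler 56 x 56 x 70 mm; origin at the centre of its underside
- cork: bystander: cork stopper 33 x 33 x 32 mm; origin at the centre of its underside
- polish_tin: bystander: round flat tin 67 x 67 x 24 mm; origin at the centre of its underside
- green_pencil: bystander: green pencil 7 x 123 x 7 mm, along its y axis; origin at the centre of its underside

How it is judged (in metres and radians):
On the way, in this order (a step that is already met when the one before it is completed fails the run):
1. the short cane lies flat on the floor of the wide lane, released (z of cane_mid in the frame of cane_case below 0.0135 m and x of cane_mid in the frame of cane_case between -0.03 and 0.03 m and y of cane_mid in the frame of cane_case between -0.013 and 0.042 m and contact force between the fingers and short_cane below 0.1 N), for 0.2 s.
2. the lid is past the ridge and is pressed against the dust strip with more than 8 N (x of lid_tail in the frame of cane_case above -0.1205 m and contact force between slide_lid and case_end above 8 N), for 0.2 s.
At the end, for the whole second after the job is handed in: The lid is shut past its ridge (tail beyond x = -120.5 mm in the case's frame), in its grooves, at rest; the short cane lies flat on the floor of the wide lane (centre below z = 13.5 mm, at x = -30 to 30, y = -13 to 42 mm) (x of lid_tail in the frame of cane_case above -0.1205 m and z of lid_tail in the frame of cane_case between 0.022 and 0.028 m and linear speed of slide_lid below 0.02 m/s and z of cane_mid in the frame of cane_case below 0.0135 m and x of cane_mid in the frame of cane_case between -0.03 and 0.03 m and y of cane_mid in the frame of cane_case between -0.013 and 0.042 m); the robot touches nothing.
It fails at once if the lid is pressed or rammed against the end wall and its dust strip with more than 15 N (contact force between slide_lid and case_end above 15 N).
It fails at once if the lid is scraped over or pressed on the short cane with more than 4 N (contact force between slide_lid and short_cane above 4 N).
It fails at once if the glass cane is dropped (moves faster than 0.7 m/s while not held) (contact force between the fingers and short_cane below 0.05 N and linear speed of short_cane above 0.7 m/s).
It fails at once if a bystander is shifted by more than 30 mm (distance of any of tumbler, cork, polish_tin, green_pencil from where it was at the start of the episode above 0.03 m).
It also fails if it takes over 67 s, if anything falls off the work surface, if the arm or the gripper's body presses on something with over 40 N, if the wrist force passes 120 N, or if a joint passes its speed limit or range.

## Working session

There is one attempt and no reset: what is moved stays moved. The work goes in short steps, Python scripts to look and compute and a tool call to move; the robot and the scene stay as the last step left them, time stands still between calls to the robot, and variables do not carry over. Pictures are saved under pics/ and viewed, at most 10 in all, crops included, and the job is handed in when it is done.

Besides the shell and the picture viewer there is one more tool, called as a command line: name --pt "numbers of a row" for each row, then --argument value for the rest. step_arm: Moves the arm, as the interface text tells. Scaled input: -1 to 1 covers 0.3 m each way for a shift and 45 degrees each way for a turn. Its arguments: {"type":"object","properties":{"steps":{"type":"array"}},"required":["steps"]}

```bash
mkdir -p pics; cat > h.py <<'E'
from rig import *
import numpy as np, cv2
def snap(n,f):
    s=read_state(); c=capture(n); cv2.imwrite('pics/'+f+'.png',c['image'][:,:,::-1])
    if 'T_tool_cam' in c:
        T=np.eye(4);T[:3,:3]=s['tcp_rot'];T[:3,3]=s['position'];c['world_from_camera']=T@np.array(c['T_tool_cam'])
    return c
def K(c):
    f=210/np.tan(np.radians(c['vertical_fov'])/2)
    return np.array([[f,0,c['cx']],[0,f,c['cy']],[0,0,1.]])
def ray(c,p,z):
    k=K(c);d=(np.array(p,float)-k[:2,2])/k[0,0]
    rd=np.hypot(*d);r=rd
    for _ in range(20): r=rd/(1+c['k1']*r*r)
    d=d*(r/rd if rd>0 else 1)
    T=np.array(c['world_from_camera']);v=T[:3,:3]@np.array([d[0],d[1],1]);o=T[:3,3]
    return o+v*(z-o[2])/v[2]
def proj(c,P):
    T=np.linalg.inv(np.array(c['world_from_camera']));q=T[:3,:3]@np.array(P)+T[:3,3]
    d=q[:2]/q[2];d=d*(1+c['k1']*(d@d));k=K(c);return d*k[0,0]+k[:2,2]
E
python3 - <<'E'
from h import *
import pickle
cs={n:snap(n,n+'0') for n in('scene','top','wrist')}
pickle.dump(cs,open('c0.pkl','wb'))
for n in cs: print(n,cs[n]['vertical_fov'],cs[n]['k1'],np.round(cs[n]['world_from_camera'],3).tolist())
s=read_state();print(s['time_s'],s['position'],np.round(s['tcp_rot'],3).tolist(),s['force'],s['opening'])
E
```

```text
scene 46.345977134048724 -0.05396293395314505 [[0.664, -0.572, 0.482, -0.264], [-0.748, -0.497, 0.44, -0.559], [-0.012, -0.652, -0.758, 1.123], [0.0, 0.0, 0.0, 1.0]]
top 45.85887042953856 -0.033034567941056574 [[0.009, -0.991, 0.135, 0.264], [-1.0, -0.007, 0.016, 0.073], [-0.015, -0.135, -0.991, 1.294], [0.0, 0.0, 0.0, 1.0]]
wrist 62.26320899958583 0.011631103449083323 [[0.427, 0.874, 0.232, 0.202], [0.904, -0.412, -0.113, 0.595], [-0.003, 0.258, -0.966, 0.383], [0.0, 0.0, 0.0, 1.0]]
0.15 [0.26633013 0.56483349 0.2467699 ] [[-0.904, 0.427, -0.001], [0.427, 0.904, -0.001], [0.0, -0.002, -1.0]] [ 0.74119724 -0.89313322  0.84393184] 0.9989997684946637
```

View pics/top0.png

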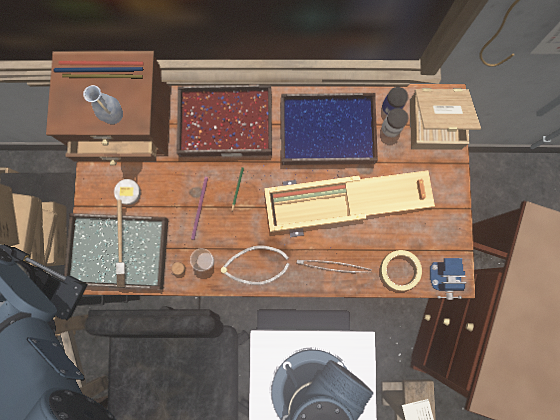

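View pics/scene0.png

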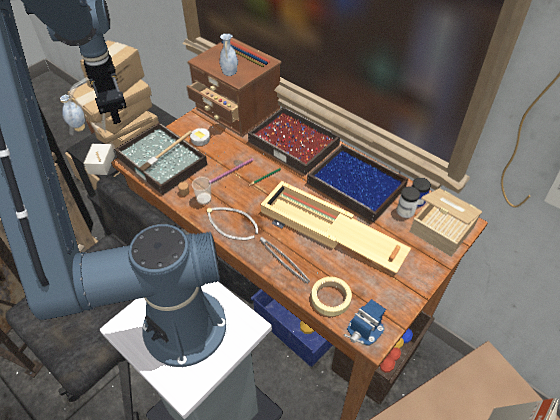

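The top view shows the purple cane from (207,180) to (194,238) and the pencil at (238,188). The case runs from (265,187)/(273,230) with its lid drawn out to the right, and the finger strip is at (421,188). Next I'll crop the case for corner pixels.

```bash
python3 - <<'E'
from h import *
import pickle
cs=pickle.load(open('c0.pkl','rb'))
t=cs['top']['image'][150:250,180:450]
cv2.imwrite('pics/crop.png',cv2.resize(t,None,fx=2.96,fy=2.96,interpolation=cv2.INTER_CUBIC)[:,:,::-1])
for n in('top','scene'):
    c=cs[n];h=cv2.cvtColor(c['image'],cv2.COLOR_RGB2HSV)
    m=cv2.inRange(h,(140,60,40),(172,255,255))
    k,l,st,ce=cv2.connectedComponentsWithStats(m)
    for i in range(1,k):
        if st[i,4]>60:
            p=np.argwhere(l==i)[:,::-1].astype(float);mu=p.mean(0);u=np.linalg.svd(p-mu,full_matrices=False)[2][0];s=(p-mu)@u
            e=[mu+u*(s.min()),mu+u*(s.max())]
            print(n,st[i],[np.round(ray(c,q,.005),4).tolist() for q in (e[0],mu,e[1])])
E
```

```text
top [191 177  17  63 182] [[0.5453, 0.2832, 0.005], [0.4593, 0.2994, 0.005], [0.3806, 0.3142, 0.005]]
scene [210 159  43  24 117] [[0.5482, 0.2838, 0.005], [0.4632, 0.2996, 0.005], [0.3879, 0.3136, 0.005]]
```

View pics/crop.png

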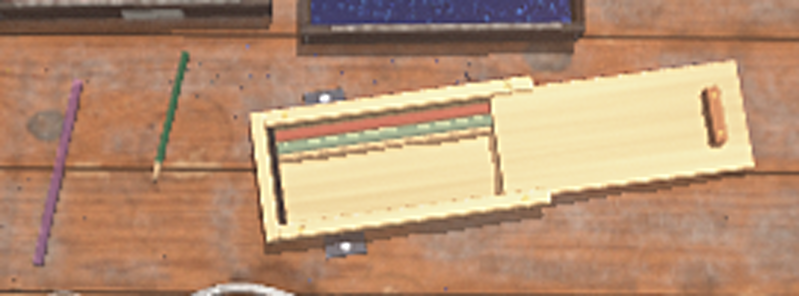

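```bash
python3 - <<'E'
from h import *
import pickle
c=pickle.load(open('c0.pkl','rb'))['top']
f=lambda u,v,z: ray(c,((u+.5)/2.96-.5+180,(v+.5)/2.96-.5+150),z)[:2]
A=f(251,114,.038);B=f(267,242,.038);C=f(533,79,.038);D=f(551,196,.038)
print(A,B,C,D,'w',np.linalg.norm(A-B),np.linalg.norm(C-D),'L',np.linalg.norm(A-C),np.linalg.norm(B-D))
for a,b in((C,A),(D,B)): print(np.degrees(np.arctan2(*(a-b)[::-1])))
print('AB normal',np.degrees(np.arctan2(*(A-B)[::-1]))+90-0)
# lid corners
E_=f(738,61,.025);F=f(755,164,.025);print('lid tail',E_,F,np.linalg.norm(E_-F),'strip',f(714,116,.040))
ux=((A-C)+(B-D));ux/=np.linalg.norm(ux);uy=np.array([-ux[1],ux[0]])
O=(A+B)/2-ux*.128;O2=(C+D)/2+ux*.12;print('O',O,O2,'ang',np.degrees(np.arctan2(ux[1],ux[0])))
for P in(E_,F,f(714,116,.040)): print((P-O)@ux,(P-O)@uy)
E
```

```text
[0.51001561 0.12558316] [0.39815965 0.11043677] [ 0.54260307 -0.11984693] [ 0.43977434 -0.13390285] w 0.11287677774297356 0.10378495514812802 L 0.24758407274624475 0.2478580892431257
-82.43667874278529
-80.33441807720082
AB normal 97.71150518584585
lid tail [ 0.56295952 -0.30292415] [ 0.47104526 -0.3147042 ] 0.09266606747546731 strip [ 0.5104977  -0.27598922]
O [ 0.47326136 -0.00854583] [ 0.47321333 -0.00822884] ang 98.61503300877021
-0.30449320106969024 -0.044589771364946726
-0.3023720674089792 0.04805201647057195
-0.27000367176996715 0.003245409754522626
```

```bash
cat >> h.py <<'E'
from scipy.spatial.transform import Rotation as R
def go(P,yaw):
    "row for target TCP P, tool down, tool-y axis at world angle yaw deg"
    s=read_state();M=np.array(s['tcp_rot']);a=np.radians(yaw)
    y=np.array([np.cos(a),np.sin(a),0]);z=np.array([0,0,-1.]);T=np.c_[np.cross(y,z),y,z]
    d=M.T@(np.array(P)-s['position']);w=R.from_matrix(M.T@T).as_rotvec(degrees=True)
    print(s['time_s'],'row',np.round(d/.3,4),np.round(w/45,4),'n',np.linalg.norm(d)/.0417,np.linalg.norm(w)/7.16)
E
python3 -c "
from h import *
go([.4645,.2988,.15],79.4)"
```

```text
0.15 row [-0.9759 -0.5196  0.3231] [-0.0021 -0.0007 -0.3257] n 8.286734699318904 2.046829504376357
```

step_arm --pt "-0.976 -0.52 0.323 -0.002 -0.001 -0.326 -0.2" --pt "-0.976 -0.52 0.323 -0.002 -0.001 -0.326 -0.2" --pt "-0.976 -0.52 0.323 -0.002 -0.001 -0.326 -0.2" --pt "-0.976 -0.52 0.323 -0.002 -0.001 -0.326 -0.2" --pt "-0.976 -0.52 0.323 -0.002 -0.001 -0.326 -0.2" --pt "-0.976 -0.52 0.323 -0.002 -0.001 -0.326 -0.2" --pt "-0.976 -0.52 0.323 -0.002 -0.001 -0.326 -0.2" --pt "-0.976 -0.52 0.323 -0.002 -0.001 -0.326 -0.2"

```text
time_s: 0.82
position: [0.4569, 0.3092, 0.1543]
tcp_rot: [[-0.983, 0.184, 0.001], [0.184, 0.983, 0.001], [-0.001, 0.001, -1.0]]
force: [1.3, 0.2, 0.4]
opening: 0.61
grasp_force: 0.0
```

step_arm --pt "0 0 0 0 0 0 -0.2" --pt "0 0 0 0 0 0 -0.2" --pt "0 0 0 0 0 0 -0.2"

```text
time_s: 1.07
position: [0.456, 0.3108, 0.1547]
tcp_rot: [[-0.983, 0.185, 0.0], [0.185, 0.983, 0.001], [0.0, 0.001, -1.0]]
force: [0.2, 0.4, -0.6]
opening: 0.6
grasp_force: 0.0
```

```bash
cat > cane.py <<'E'
from h import *
def cane(c,z):
    h=cv2.cvtColor(c['image'],cv2.COLOR_RGB2HSV)
    m=cv2.inRange(h,(135,60,40),(174,255,255))
    k,l,st,ce=cv2.connectedComponentsWithStats(m)
    i=1+np.argmax(st[1:,4]);p=np.argwhere(l==i)[:,::-1].astype(float);mu=p.mean(0)
    u=np.linalg.svd(p-mu,full_matrices=False)[2][0];s=(p-mu)@u
    print(st[i]);return [ray(c,q,z) for q in(mu+u*s.min(),mu,mu+u*s.max())]
if __name__=='__main__':
    import sys
    c=snap('wrist',sys.argv[1]);a,m,b=cane(c,.005);print(a,m,b,np.linalg.norm(a-b),np.degrees(np.arctan2(*(a-b)[1::-1])))
    s=read_state();print(s['position'],s['opening'],s['force'])
E
python3 cane.py w1
```

```text
[ 265  105   13  162 1718]
[0.38082781 0.31365553 0.005     ] [0.44168665 0.30214028 0.005     ] [0.5172966  0.28784842 0.005     ] 0.1388875025721103 169.29146148431863
[0.45555305 0.31155219 0.15499754] 0.5982089854789816 [-0.34563168 -0.68880726  0.24964926]
```

View pics/w1.png

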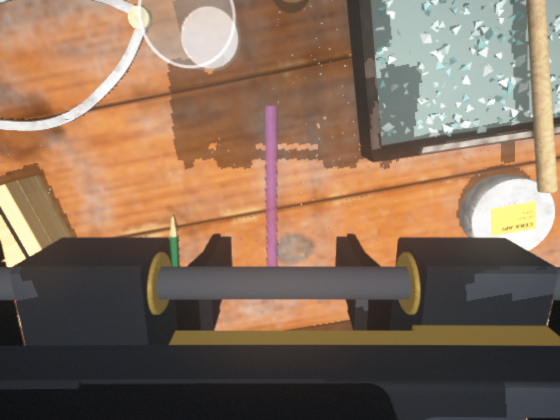

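The wrist view shows the cane between the jaws, with its near end at (271,107) and the pencil clear to the left. This agrees with the top view.

```bash
python3 -c "
from h import *
go([.4643,.298,.06],79.3);go([.4643,.298,.0265],79.3)"
```

```text
1.1167 row [-0.0368 -0.0396  0.3166] [0.0021 0.0006 0.0032] n 2.3107235179645773 0.0243006221997624
1.1167 row [-0.0367 -0.0398  0.4283] [0.0021 0.0006 0.0032] n 3.105658155858121 0.0243006221997624
```

step_arm --pt "-0.037 -0.04 0.1 0 0 0 -0.2" --pt "-0.037 -0.04 0.2 0 0 0 -0.2" --pt "-0.037 -0.04 0.3 0 0 0 -0.2" --pt "-0.037 -0.04 0.36 0 0 0 -0.2" --pt "-0.037 -0.04 0.4 0 0 0 -0.2" --pt "-0.037 -0.04 0.4 0 0 0 -0.2"

```text
time_s: 1.62
position: [0.4629, 0.2981, 0.033]
tcp_rot: [[-0.983, 0.181, -0.003], [0.181, 0.983, -0.0], [0.002, -0.001, -1.0]]
force: [0.7, -0.8, 0.7]
opening: 0.6
grasp_force: 0.0
```

```bash
python3 -c "
from h import *
go([.4643,.298,.0265],79.3)"; python3 cane.py w2
```

```text
1.6167 row [-0.0046  0.0006  0.0217] [-0.0007 -0.0032  0.0057] n 0.1594262221334104 0.041359841802632205
[ 276   81   22  186 3730]
[0.38088609 0.31368165 0.005     ] [0.42075452 0.30613767 0.005     ] [0.46943295 0.29692461 0.005     ] 0.09011850398030481 169.28379994475327
[0.4639247  0.29823081 0.03437341] 0.5927651461143474 [ 0.00233944  1.24467707 -0.01264932]
```

step_arm --pt "0 0 0.012 0 0 0 -0.2" --pt "0 0 0.024 0 0 0 -0.2" --pt "0 0 0.024 0 0 0 -0.2"

```text
time_s: 1.92
position: [0.4654, 0.2977, 0.0284]
tcp_rot: [[-0.983, 0.183, 0.003], [0.183, 0.983, 0.002], [-0.002, 0.002, -1.0]]
force: [-0.2, -0.1, -0.2]
opening: 0.598
grasp_force: 0.0
```

step_arm --pt "0 0 0 0 0 0 1" --pt "0 0 0 0 0 0 1" --pt "0 0 0 0 0 0 1" --pt "0 0 0 0 0 0 1" --pt "0 0 0 0 0 0 1" --pt "0 0 0 0 0 0 1"

```text
time_s: 2.42
position: [0.4651, 0.2972, 0.0278]
tcp_rot: [[-0.983, 0.184, 0.001], [0.184, 0.983, 0.001], [-0.001, 0.002, -1.0]]
force: [0.8, -0.7, 0.0]
opening: 0.23
grasp_force: 0.0
```

step_arm --pt "0 0 0.004 0 0 0 1" --pt "0 0 0.004 0 0 0 1" --pt "0 0 0.004 0 0 0 1" --pt "0 0 0.004 0 0 0 1"

```text
time_s: 2.75
position: [0.465, 0.2972, 0.0264]
tcp_rot: [[-0.983, 0.184, 0.001], [0.184, 0.983, 0.001], [-0.001, 0.001, -1.0]]
force: [0.4, -0.7, -0.6]
opening: 0.107
grasp_force: 30.0
```

step_arm --pt "0 0 -0.02 0 0 0 1" --pt "0 0 -0.06 0 0 0 1" --pt "0 0 -0.14 0 0 0 1" --pt "0 0 -0.24 0 0 0 1" --pt "0 0 -0.3 0 0 0 1" --pt "0 0 -0.33 0 0 0 1" --pt "0 0 -0.33 0 0 0 1" --pt "0 0 -0.33 0 0 0 1"

```text
time_s: 3.42
position: [0.4649, 0.2971, 0.126]
tcp_rot: [[-0.983, 0.184, 0.002], [0.184, 0.983, 0.002], [-0.002, 0.002, -1.0]]
force: [0.3, 0.2, 0.1]
opening: 0.107
grasp_force: 30.0
```

```bash
python3 cane.py w3; python3 -c "
from h import *
a=np.radians(98.0);u=np.array([np.cos(a),np.sin(a)]);v=np.array([-u[1],u[0]])
p=np.array([.4733,-.0083])+.012*u+.013*v;print(p)
go([*p,.12],8.0)"
```

```text
[ 272   74   23  193 3760]
[0.37170613 0.31350997 0.005     ] [0.43365335 0.30244064 0.005     ] [0.5152209  0.28786437 0.005     ] 0.14578815248018143 169.86838083316562
[0.46436496 0.29685369 0.12512035] 0.10687093109896759 [-0.79434028  0.63662235 -1.34716226]
[0.45875644 0.00177397]
3.4667 row [-0.1623 -0.9703  0.0162] [ 1.100e-03 -6.000e-04  1.587e+00] n 7.0785954338831605 9.974137229074406
```

View pics/w3.png

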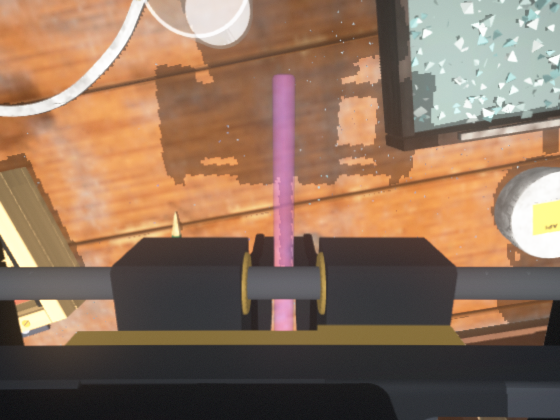

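The cane is held in the jaws, with its near end visible at (285,75), and it points along the tool's x axis.

step_arm --pt "-0.02 -0.12 0 0 0 0.15 1" --pt "-0.04 -0.24 0 0 0 0.3 1" --pt "-0.06 -0.36 0 0 0 0.45 1" --pt "-0.08 -0.48 0 0 0 0.6 1" --pt "-0.1 -0.6 0 0 0 0.75 1" --pt "-0.12 -0.72 0 0 0 0.9 1" --pt "-0.13 -0.8 0 0 0 1 1" --pt "-0.13 -0.8 0 0 0 1 1"

```text
time_s: 4.13
position: [0.4585, 0.0503, 0.1238]
tcp_rot: [[-0.559, 0.829, -0.002], [0.829, 0.559, 0.001], [0.002, -0.001, -1.0]]
force: [0.3, -0.3, -0.8]
opening: 0.11
grasp_force: 30.0
```

```bash
python3 -c "
from h import *
go([.4588,.0018,.12],8.0)"
```

```text
4.1333 row [-0.1347 -0.0896  0.0126] [-0.0019 -0.0018  0.5776] n 1.1673748148655454 3.630135199971345
```

step_arm --pt "-0.03 -0.02 0 0 0 0.15 1" --pt "-0.07 -0.05 0 0 0 0.3 1" --pt "-0.1 -0.07 0 0 0 0.45 1" --pt "-0.13 -0.09 0 0 0 0.57 1" --pt "-0.135 -0.09 0 0 0 0.578 1" --pt "-0.135 -0.09 0 0 0 0.578 1" --pt "-0.135 -0.09 0 0 0 0.578 1"

```text
time_s: 4.72
position: [0.4593, 0.0061, 0.1245]
tcp_rot: [[-0.149, 0.989, -0.0], [0.989, 0.149, 0.002], [0.002, -0.0, -1.0]]
force: [-0.7, -0.1, -0.5]
opening: 0.106
grasp_force: 30.0
```

```bash
python3 - <<'E'
from h import *
c=snap('wrist','w4');go([.4588,.0018,.12],8.0)
t=snap('top','t4')
s=read_state();print(s['position'])
im=cv2.resize(t['image'][150:250,240:440],None,fx=3,fy=3)[:,:,::-1]
w=c['image'][:,:,::-1]
o=np.zeros((420+300,600,3),np.uint8);o[:300]=im;o[300:,:560]=w
cv2.imwrite('pics/m4.png',cv2.resize(o,None,fx=.83,fy=.83))
cv2.imwrite('pics/w4.png',w)
E
```

```text
4.7667 row [-0.0144 -0.0041  0.0155] [ 0.0002 -0.0023  0.0124] n 0.15505420489231816 0.07898067040036283
[0.45946318 0.00621605 0.12479898]
```

View pics/w4.png

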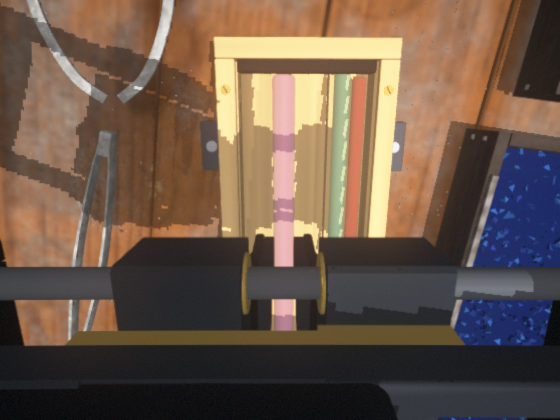

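The wrist view shows the held cane over the wide lane. The end wall's outer corners are at (214,38) and (401,38), the left wall's outer edge runs (217,62) to (222,235), and the right wall's runs (398,62) to (385,235). Checking the case pose and cane offset from these.

```bash
python3 - <<'E'
from h import *
s=read_state();im=cv2.imread('pics/w4.png')[:,:,::-1]
c=capture('wrist');T=np.eye(4);T[:3,:3]=s['tcp_rot'];T[:3,3]=s['position'];c['world_from_camera']=T@np.array(c['T_tool_cam']);im=c['image']
h=cv2.cvtColor(im,cv2.COLOR_RGB2HSV)
for r in (45,80,120,180,220):print(r,[(x,h[r,x].tolist()) for x in list(range(208,246,3))][:13])
for r in (80,180,220):print(r,[(x,h[r,x].tolist()) for x in range(372,406,3)])
a=np.radians(98.0);u=np.array([np.cos(a),np.sin(a)]);v=np.array([-u[1],u[0]]);O=np.array([.4733,-.0083])
for p,z in (((214,38),.041),((401,38),.041),((237,60),.038),((241,235),.038),((217,62),.038),((222,235),.038),((398,62),.038),((385,235),.038),((377,62),.038),((285,75),.1),((284,220),.1)):
    q=ray(c,p,z)[:2];print(p,np.round(q,4),np.round([(q-O)@u,(q-O)@v],4))
E
```

```text
45 [(208, [12, 152, 166]), (211, [12, 144, 122]), (214, [18, 110, 229]), (217, [22, 93, 250]), (220, [22, 92, 250]), (223, [23, 91, 250]), (226, [22, 90, 250]), (229, [22, 90, 250]), (232, [23, 90, 251]), (235, [23, 91, 251]), (238, [23, 90, 251]), (241, [23, 90, 251]), (244, [23, 91, 251])]
80 [(208, [13, 157, 182]), (211, [13, 152, 124]), (214, [14, 140, 137]), (217, [24, 84, 253]), (220, [25, 80, 253]), (223, [25, 80, 253]), (226, [25, 78, 253]), (229, [24, 82, 253]), (232, [24, 80, 253]), (235, [17, 113, 219]), (238, [16, 115, 168]), (241, [16, 116, 178]), (244, [16, 114, 185])]
120 [(208, [13, 127, 110]), (211, [13, 123, 114]), (214, [13, 119, 122]), (217, [17, 111, 223]), (220, [25, 77, 253]), (223, [25, 75, 254]), (226, [25, 80, 253]), (229, [24, 81, 253]), (232, [24, 81, 253]), (235, [21, 100, 243]), (238, [18, 108, 226]), (241, [16, 114, 148]), (244, [16, 111, 181])]
180 [(208, [13, 149, 123]), (211, [13, 149, 113]), (214, [12, 125, 116]), (217, [13, 135, 117]), (220, [17, 112, 186]), (223, [17, 108, 193]), (226, [18, 109, 194]), (229, [17, 108, 193]), (232, [17, 110, 186]),
[... 997 characters left out ...]
, [26, 70, 254]), (381, [25, 77, 254]), (384, [24, 83, 252]), (387, [12, 133, 195]), (390, [12, 136, 189]), (393, [12, 138, 190]), (396, [12, 141, 185]), (399, [12, 138, 168]), (402, [12, 140, 166]), (405, [12, 141, 173])]
(214, 38) [0.4023 0.1086] [0.1256 0.0541]
(401, 38) [0.5096 0.1246] [ 0.1265 -0.0545]
(237, 60) [0.4164 0.0991] [0.1143 0.0414]
(241, 235) [ 0.4317 -0.0111] [0.0031 0.0416]
(217, 62) [0.4047 0.0962] [0.113  0.0534]
(222, 235) [ 0.4189 -0.013 ] [0.0029 0.0545]
(398, 62) [0.5118 0.1122] [ 0.1139 -0.0549]
(385, 235) [0.5287 0.0035] [ 0.004  -0.0565]
(377, 62) [0.4994 0.1103] [ 0.1138 -0.0424]
(285, 75) [0.4466 0.0896] [0.1006 0.0128]
(284, 220) [0.4561 0.0238] [0.0342 0.0126]
```

step_arm --pt "-0.02 0 0 0 0 0 1" --pt "-0.02 0 0.06 0 0 0 1" --pt "-0.02 0 0.13 0 0 0 1" --pt "-0.02 0 0.2 0 0 0 1" --pt "-0.02 0 0.24 0 0 0 1" --pt "-0.02 0 0.26 0 0 0 1" --pt "-0.02 0 0.26 0 0 0 1"

```text
time_s: 5.45
position: [0.4603, -0.0005, 0.0461]
tcp_rot: [[-0.147, 0.989, -0.001], [0.989, 0.147, 0.002], [0.002, -0.001, -1.0]]
force: [-0.2, -0.2, -0.5]
opening: 0.111
grasp_force: 30.0
```

```bash
python3 - <<'E'
from h import *
for i in range(3):
    s=read_state();print(s['time_s'],s['position'],s['force']);c=snap('wrist','w5')
a=np.radians(98.1);u=np.array([np.cos(a),np.sin(a)]);v=np.array([-u[1],u[0]]);O=np.array([.4733,-.0083])-.0015*u-.0008*v
q=np.array(s['position'])[:2];print('tcp case',(q-O)@u,(q-O)@v)
h=cv2.cvtColor(c['image'],cv2.COLOR_RGB2HSV)
m=cv2.inRange(h[:235],(135,40,40),(179,255,255));m[:,:200]=0;m[:,345:]=0
m[:,330:]=0
ys=np.where(m.any(1))[0];print(ys.min(),ys.max())
for r in(ys.min()+3,(ys.min()+230)//2,230):
    xs=np.where(m[r])[0]
    if len(xs):
        p=ray(c,(xs.mean(),r),s['position'][2]-.0214)[:2];print(r,xs.min(),xs.max(),(p-O)@u,(p-O)@v)
E
```

```text
5.45 [ 4.60265110e-01 -4.58230897e-04  4.60595681e-02] [-0.17129507 -0.23241509 -0.54695383]
5.5 [ 0.46067431 -0.00051208  0.0468067 ] [ 0.70043128  0.87156953 -0.19015966]
5.55 [ 0.46104875 -0.00057237  0.04733295] [-0.16099438 -0.49203073 -0.23846713]
tcp case 0.010876750512691321 0.011840192485085369
76 234
79 276 283 0.09327125621207931 0.014956315593802571
153 276 292 0.061668836945286354 0.012848628515320626
230 275 292 0.02478262787214184 0.012879751206930206
```

View pics/w5.png

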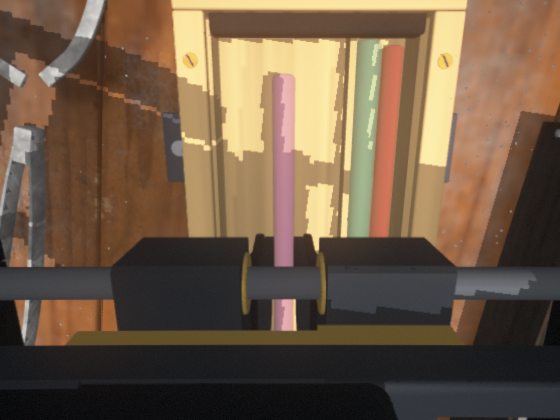

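The cane lies centred in the lane, with its end at (284,76) clear of the end wall. Lowering it now.

step_arm --pt "0 0 0.015 0 0 0 1" --pt "0 0 0.03 0 0 0 1" --pt "0 0 0.04 0 0 0 1" --pt "0 0 0.044 0 0 0 1" --pt "0 0 0.044 0 0 0 1"

```text
time_s: 6.02
position: [0.4606, -0.0004, 0.0336]
tcp_rot: [[-0.146, 0.989, 0.001], [0.989, 0.146, 0.001], [0.001, 0.001, -1.0]]
force: [-0.4, -0.2, -0.2]
opening: 0.112
grasp_force: 30.0
```

step_arm --pt "0 0 0.002 0 0 0 1" --pt "0 0 0.002 0 0 0 1"

```text
time_s: 6.18
position: [0.4608, -0.0005, 0.0333]
tcp_rot: [[-0.146, 0.989, 0.001], [0.989, 0.146, 0.001], [0.001, 0.001, -1.0]]
force: [-0.6, -0.3, -1.1]
opening: 0.107
grasp_force: 30.0
```

step_arm --pt "0 0 0.002 0 0 0 1" --pt "0 0 0.002 0 0 0 1" --pt "0 0 0.004 0 0 0 1" --pt "0 0 0.004 0 0 0 1"

```text
time_s: 6.52
position: [0.4608, -0.0005, 0.0323]
tcp_rot: [[-0.146, 0.989, 0.001], [0.989, 0.146, 0.001], [0.001, 0.002, -1.0]]
force: [0.4, 0.9, 1.9]
opening: 0.109
grasp_force: 30.0
```

step_arm --pt "0 0 0.002 0 0 0 1" --pt "0 0 0.003 0 0 0 1" --pt "0 0 0.003 0 0 0 1" --pt "0 0 0.003 0 0 0 1"

```text
time_s: 6.85
position: [0.4609, -0.0005, 0.0323]
tcp_rot: [[-0.146, 0.989, 0.002], [0.989, 0.146, 0.001], [0.001, 0.002, -1.0]]
force: [-0.3, 1.0, 11.2]
opening: 0.108
grasp_force: 30.0
```

step_arm --pt "0 0 -0.002 0 0 0 1" --pt "0 0 -0.002 0 0 0 0.54" --pt "0 0 -0.002 0 0 0 0.54" --pt "0 0 -0.002 0 0 0 0.54" --pt "0 0 -0.002 0 0 0 0.54" --pt "0 0 -0.002 0 0 0 0.54"

```text
time_s: 7.35
position: [0.4607, -0.0005, 0.0316]
tcp_rot: [[-0.146, 0.989, 0.001], [0.989, 0.146, 0.001], [0.001, 0.001, -1.0]]
force: [0.8, -0.8, -0.6]
opening: 0.229
grasp_force: 0.0
```

step_arm --pt "0 0 -0.03 0 0 0 0.54" --pt "0 0 -0.06 0 0 0 0.54" --pt "0 0 -0.12 0 0 0 0.54" --pt "0 0 -0.2 0 0 0 0.54" --pt "0 0 -0.3 0 0 0 0.54" --pt "0 0 -0.35 0 0 0 0.54" --pt "0 0 -0.35 0 0 0 0.54"

```text
time_s: 7.93
position: [0.4627, -0.001, 0.1407]
tcp_rot: [[-0.146, 0.989, 0.009], [0.989, 0.146, -0.001], [-0.002, 0.009, -1.0]]
force: [0.9, 0.6, -0.5]
opening: 0.231
grasp_force: 0.0
```

```bash
cat > chk.py <<'E'
from h import *
import sys
c=snap('wrist',sys.argv[1]);s=read_state();print(s['position'],s['opening'])
a=np.radians(98.1);u=np.array([np.cos(a),np.sin(a)]);v=np.array([-u[1],u[0]]);O=np.array([.4733,-.0083])-.0015*u-.0008*v
h=cv2.cvtColor(c['image'],cv2.COLOR_RGB2HSV)
m=cv2.inRange(h,(135,40,40),(172,255,255))
k,l,st,ce=cv2.connectedComponentsWithStats(m)
for i in range(1,k):
    if st[i,4]>150:
        r0=st[i,1];r1=r0+st[i,3]-1
        for r in(r0,r0+5,(r0+r1)//2,r1-3):
            x=np.where(l[r]==i)[0].mean();p=ray(c,(x,r),.011)[:2];print(st[i],r,x,np.round([(p-O)@u,(p-O)@v],4))
E
python3 chk.py w6; python3 -c "
from h import *
c=capture('top');cv2.imwrite('pics/t6.png',c['image'][:,:,::-1])"
```

```text
[ 0.4618297  -0.0008168   0.13911743] 0.23301389505328052
[279 140   5  75 241] 140 282.0 [0.0572 0.0116]
[279 140   5  75 241] 145 280.5 [0.0534 0.0127]
[279 140   5  75 241] 177 280.5 [0.0287 0.0127]
[279 140   5  75 241] 211 281.0 [0.0012 0.0122]
```

View pics/w6.png

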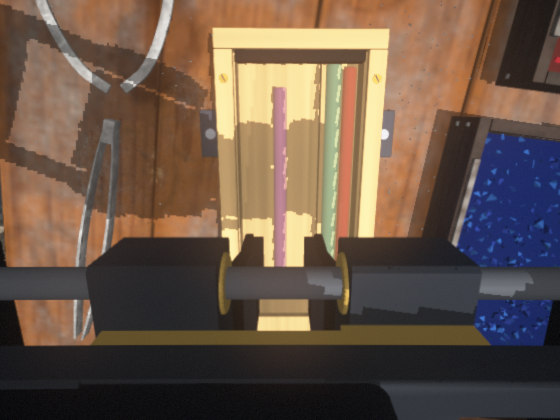

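The wrist view shows the cane lying in the lane, with its end at (279,88). Its centre works out at about case (13, 12.5) mm. Moving behind the lid's strip to look at it.

```bash
cat >> h.py <<'E'
CA=np.radians(98.1);U=np.array([np.cos(CA),np.sin(CA)]);V=np.array([-U[1],U[0]]);O=np.array([.4733,-.0083])-.0015*U-.0008*V
def cw(x,y): return O+x*U+y*V
def wc(p): p=np.array(p)[:2]-O; return np.round([p@U,p@V],4)
E
python3 -c "
from h import *
go([*cw(-.36,0),.15],8.1)"
```

```text
8.0333 row [-1.2362  0.0334 -0.0403] [ 0.0047 -0.0001  0.0069] n 8.901679109189754 0.05224751744515474
```

step_arm --pt "-1 0.033 -0.04 0.005 0 0.007 1" --pt "-1 0.033 -0.04 0.005 0 0.007 1" --pt "-1 0.033 -0.04 0.005 0 0.007 1" --pt "-1 0.033 -0.04 0.005 0 0.007 1" --pt "-1 0.033 -0.04 0.005 0 0.007 1" --pt "-1 0.033 -0.04 0.005 0 0.007 1" --pt "-1 0.033 -0.04 0.005 0 0.007 1" --pt "-1 0.033 -0.04 0.005 0 0.007 1"

```text
time_s: 8.7
position: [0.5158, -0.3035, 0.1478]
tcp_rot: [[-0.136, 0.991, 0.001], [0.991, 0.136, -0.004], [-0.005, 0.0, -1.0]]
force: [-0.0, -1.2, 0.3]
opening: 0.006
grasp_force: 0.0
```

step_arm --pt "-0.11 0 0 0 0 0 1" --pt "-0.236 0 0 0 0 0 1" --pt "-0.236 0 0 0 0 0 1" --pt "-0.236 0 0 0 0 0 1" --pt "-0.236 0 0 0 0 0 1"

```text
time_s: 9.12
position: [0.5231, -0.3647, 0.1467]
tcp_rot: [[-0.14, 0.99, -0.006], [0.99, 0.14, 0.004], [0.005, -0.005, -1.0]]
force: [-0.8, 0.8, 0.7]
opening: 0.008
grasp_force: 0.0
```

```bash
python3 - <<'E'
from h import *
c=snap('wrist','w7');s=read_state();print(s['position'],wc(s['position']),s['opening'],np.round(s['tcp_rot'],3).tolist(),s['force'])
h=cv2.cvtColor(c['image'],cv2.COLOR_RGB2HSV)
# lid light wood: bright low-hue ; strip: dark inside
m=cv2.inRange(h[:235],(18,40,170),(32,140,255))
k,l,st,ce=cv2.connectedComponentsWithStats(m);print([r.tolist() for r in st[1:] if r[4]>300])
E
```

```text
[ 0.52323217 -0.36412479  0.14700927] [-0.3578  0.0015] 0.007592247651971699 [[-0.141, 0.99, -0.005], [0.99, 0.141, 0.004], [0.005, -0.005, -1.0]] [-0.0604033  -0.23992954  0.0289352 ]
[[7, 0, 48, 36, 581], [218, 0, 143, 129, 15785], [440, 84, 115, 151, 4817]]
```

View pics/w7.png

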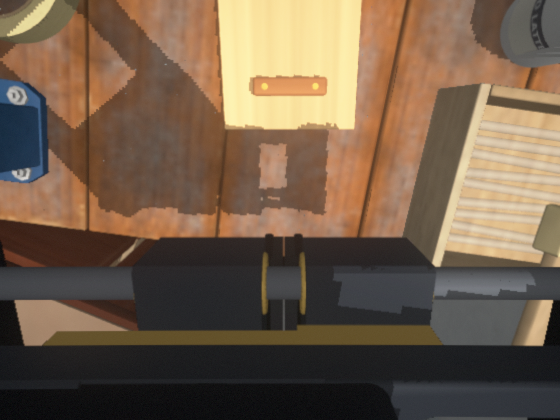

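The wrist view shows the lid's tail edge along row 129 (columns 225–354) and the strip at columns 253–327, rows 77–96. To the right, a slatted box stands near (440,90).

```bash
python3 - <<'E'
from h import *
c=snap('wrist','w8')
for p,z in(((225,129),.022),((354,129),.022),((253,77),.039),((327,77),.039),((253,96),.039),((327,96),.039),((290,96),.024),((440,90),.06),((405,235),.06)):
    print(p,wc(ray(c,p,z)))
print(wc(read_state()['position']))
h=c['image']
print([h[r,290].tolist() for r in range(72,102,2)])
go([*cw(-.293,0),.09],8.1)
E
```

```text
(225, 129) [-0.3017  0.0463]
(354, 129) [-0.3017 -0.0487]
(253, 77) [-0.267   0.0233]
(327, 77) [-0.2671 -0.0258]
(253, 96) [-0.2791  0.0236]
(327, 96) [-0.2791 -0.0262]
(290, 96) [-0.2785 -0.0015]
(440, 90) [-0.2766 -0.0924]
(405, 235) [-0.3704 -0.0796]
[-0.3577  0.0012]
[[251, 229, 162], [251, 229, 162], [250, 227, 159], [212, 152, 100], [218, 146, 90], [224, 152, 96], [225, 153, 96], [227, 155, 99], [230, 158, 100], [232, 161, 101], [236, 164, 104], [227, 154, 97], [213, 159, 105], [251, 227, 160], [251, 229, 162]]
9.2167 row [0.215  0.0051 0.1921] [-0.0057 -0.0051  0.001 ] n 2.0744856310857536 0.04845141356378865
```

```bash
python3 - <<'E'
from h import *
c=snap('wrist','w9')
print(wc(ray(c,(440,90),0)),wc(ray(c,(405,235),0)))
for z in(.03,.05,.06,.07,.08,.09,.1): print(z,wc(ray(c,(487,88),z)),wc(ray(c,(438,270),z)))
print(wc(read_state()['position']))
E
```

```text
[-0.2734 -0.1181] [-0.3926 -0.1019]
0.03 [-0.2737 -0.1375] [-0.4109 -0.1196]
0.05 [-0.2748 -0.1266] [-0.4012 -0.1101]
0.06 [-0.2754 -0.1211] [-0.3963 -0.1053]
0.07 [-0.276  -0.1156] [-0.3915 -0.1005]
0.08 [-0.2765 -0.1101] [-0.3867 -0.0958]
0.09 [-0.2771 -0.1047] [-0.3818 -0.091 ]
0.1 [-0.2776 -0.0992] [-0.377  -0.0862]
[-0.3578  0.001 ]
```

step_arm --pt "0.1 0.007 0 0 0 0 1" --pt "0.215 0.007 0.05 -0.005 -0.005 0 1" --pt "0.215 0.007 0.15 -0.005 -0.005 0 1" --pt "0.215 0.007 0.22 -0.005 -0.005 0 1" --pt "0.215 0.007 0.26 -0.005 -0.005 0 1" --pt "0.215 0.007 0.26 -0.005 -0.005 0 1" --pt "0.215 0.007 0.26 -0.005 -0.005 0 1"

```text
time_s: 9.85
position: [0.5171, -0.3015, 0.0704]
tcp_rot: [[-0.141, 0.99, 0.001], [0.99, 0.141, -0.002], [-0.002, 0.001, -1.0]]
force: [-0.5, -0.8, -0.5]
opening: 0.007
grasp_force: 0.0
```

```bash
python3 -c "
from h import *
go([*cw(-.293,-.001),.053],8.1);s=read_state();print(s['position'],wc(s['position']),s['force'])"
```

```text
9.85 row [ 0.0065 -0.0009  0.0578] [0.0011 0.0029 0.0004] n 0.41880426113195823 0.01954227065482512
[ 0.51711492 -0.30147269  0.07035602] [-0.2949 -0.0013] [-0.45022082 -0.83591038 -0.51083827]
```

step_arm --pt "0 0 0.02 0 0 0 1" --pt "0 0 0.04 0 0 0 1" --pt "0 0 0.05 0 0 0 1" --pt "0 0 0.055 0 0 0 1" --pt "0 0 0.055 0 0 0 1"

```text
time_s: 10.27
position: [0.517, -0.302, 0.0538]
tcp_rot: [[-0.14, 0.99, 0.002], [0.99, 0.14, -0.002], [-0.003, 0.001, -1.0]]
force: [-0.3, -0.8, 2.1]
opening: 0.007
grasp_force: 0.0
```

step_arm --pt "0.005 0 0 0 0 0 1" --pt "0.01 0 0 0 0 0 1" --pt "0.015 0 0 0 0 0 1" --pt "0.02 0 0 0 0 0 1" --pt "0.025 0 0 0 0 0 1" --pt "0.025 0 0 0 0 0 1"

```text
time_s: 10.77
position: [0.5166, -0.295, 0.0544]
tcp_rot: [[-0.141, 0.99, 0.003], [0.99, 0.141, -0.004], [-0.005, 0.003, -1.0]]
force: [0.2, -2.8, -0.1]
opening: 0.004
grasp_force: 0.9
```

```bash
cat > st.py <<'E'
from h import *
for i in range(5):
    s=read_state();f=np.array(s['force']);print(s['time_s'],np.round(wc(s['position']),4),round(s['position'][2],4),'Fx %.1f Fy %.1f Fz %.1f'%(f[:2]@U,f[:2]@V,f[2]))
    c=capture('top')
E
python3 st.py
```

```text
10.7667 [-0.2884 -0.0016] 0.0544 Fx -2.8 Fy 0.2 Fz -0.1
10.8167 [-0.2884 -0.0016] 0.0543 Fx -1.9 Fy 0.3 Fz -0.1
10.8667 [-0.2884 -0.0016] 0.0543 Fx -2.2 Fy -0.7 Fz 1.3
10.9167 [-0.2884 -0.0016] 0.0542 Fx -1.3 Fy -0.3 Fz 0.7
10.9667 [-0.2884 -0.0015] 0.0542 Fx -2.7 Fy -0.6 Fz 0.9
```

The finger is touching the strip at TCP x = -288 mm. Pushing now while raising the tips slightly.

step_arm --pt "0.01 0 -0.003 0 0 0 1" --pt "0.02 0 -0.006 0 0 0 1" --pt "0.035 0 -0.009 0 0 0 1" --pt "0.05 0 -0.011 0 0 0 1" --pt "0.07 0 -0.013 0 0 0 1" --pt "0.09 0 -0.013 0 0 0 1" --pt "0.11 0 -0.013 0 0 0 1" --pt "0.12 0 -0.013 0 0 0 1"

```text
time_s: 11.68
position: [0.5118, -0.2592, 0.0586]
tcp_rot: [[-0.142, 0.99, 0.004], [0.99, 0.142, -0.005], [-0.006, 0.003, -1.0]]
force: [1.1, -5.3, 3.4]
opening: 0.005
grasp_force: 2.9
```

```bash
python3 st.py; python3 - <<'E'
from h import *
go([*cw(-.13,-.001),.058],8.1)
t=snap('top','t10')
cv2.imwrite('pics/t10.png',cv2.resize(t['image'][150:250,240:440],None,fx=3.5,fy=3.5,interpolation=cv2.INTER_CUBIC)[:,:,::-1])
E
```

```text
11.6833 [-0.2523 -0.002 ] 0.0586 Fx -5.4 Fy -0.3 Fz 3.4
11.7333 [-0.2518 -0.0019] 0.0586 Fx -2.8 Fy 0.4 Fz 2.4
11.7833 [-0.2517 -0.0017] 0.0583 Fx -3.1 Fy 0.0 Fz 2.4
11.8333 [-0.2515 -0.0015] 0.0581 Fx -2.7 Fy -0.2 Fz 1.8
11.8833 [-0.2514 -0.0013] 0.0579 Fx -1.6 Fy -0.4 Fz 2.1
11.9333 row [ 4.044e-01 -4.000e-04 -1.800e-03] [ 0.0013  0.0025 -0.0004] n 2.909401831011097 0.017826014752014164
```

View pics/t10.png

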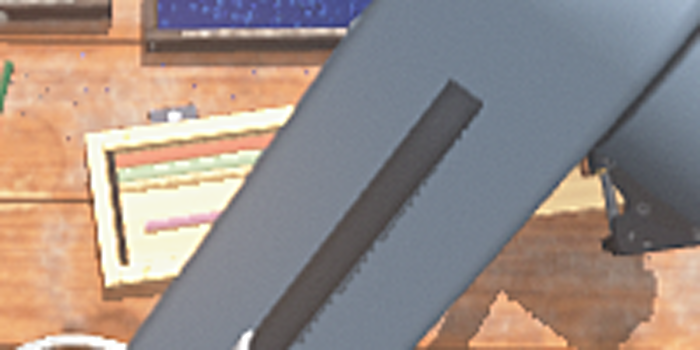

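The arm hides the lid in the top view, but the case's left half shows the cane still in its lane. Pushing on.

step_arm --pt "0.02 0 -0.004 0 0 0 1" --pt "0.045 0 -0.007 0 0 0 1" --pt "0.07 0 -0.008 0 0 0 1" --pt "0.095 0 -0.008 0 0 0 1" --pt "0.12 0 -0.008 0 0 0 1" --pt "0.145 0 -0.008 0 0 0 1" --pt "0.165 0 -0.008 0 0 0 1" --pt "0.18 0 -0.008 0 0 0 1"

```text
time_s: 12.65
position: [0.503, -0.2042, 0.06]
tcp_rot: [[-0.141, 0.99, 0.001], [0.99, 0.141, -0.002], [-0.002, 0.001, -1.0]]
force: [-0.4, -0.8, 0.4]
opening: 0.0
grasp_force: 0.2
```

step_arm --pt "0.02 0 0 0 0 0 1" --pt "0.045 0 0 0 0 0 1" --pt "0.07 0 0 0 0 0 1" --pt "0.095 0 0 0 0 0 1" --pt "0.12 0 0 0 0 0 1" --pt "0.145 0 0 0 0 0 1" --pt "0.165 0 0 0 0 0 1" --pt "0.175 0 0 0 0 0 1"

```text
time_s: 13.32
position: [0.4955, -0.1521, 0.0598]
tcp_rot: [[-0.141, 0.99, 0.001], [0.99, 0.141, -0.002], [-0.002, 0.001, -1.0]]
force: [0.9, -0.1, -0.3]
opening: 0.005
grasp_force: 0.2
```

```bash
python3 st.py; python3 -c "
from h import *
go([*cw(-.125,-.001),.061],8.1)"
```

```text
13.3167 [-0.144  -0.0009] 0.0598 Fx -0.3 Fy -0.9 Fz -0.3
13.3667 [-0.1438 -0.0008] 0.0598 Fx 1.3 Fy 0.6 Fz -0.8
13.4167 [-0.1444 -0.001 ] 0.0598 Fx 0.1 Fy 0.5 Fz -0.4
13.4667 [-0.145  -0.0012] 0.0598 Fx 0.5 Fy 0.1 Fz -0.9
13.5167 [-0.1453 -0.0013] 0.0598 Fx -0.3 Fy -0.5 Fz -0.3
13.5667 row [ 0.0684 -0.0011 -0.004 ] [ 0.002   0.0039 -0.0004] n 0.4931370817577507 0.027573981884576177
```

step_arm --pt "0.01 0 0 0 0 0 1" --pt "0.02 0 0 0 0 0 1" --pt "0.03 0 0 0 0 0 1" --pt "0.04 0 0 0 0 0 1" --pt "0.05 0 0 0 0 0 1" --pt "0.056 0 0 0 0 0 1" --pt "0.058 0 0 0 0 0 1" --pt "0.06 0 0 0 0 0 1"

```text
time_s: 14.23
position: [0.4934, -0.1354, 0.0598]
tcp_rot: [[-0.141, 0.99, 0.002], [0.99, 0.141, -0.003], [-0.003, 0.001, -1.0]]
force: [-0.1, -0.8, -0.3]
opening: 0.009
grasp_force: 0.2
```

```bash
python3 st.py; python3 - <<'E'
from h import *
c=snap('wrist','w12');h=cv2.cvtColor(c['image'],cv2.COLOR_RGB2HSV)
m=cv2.inRange(h[:235],(135,40,40),(172,255,255));k,l,st,ce=cv2.connectedComponentsWithStats(m)
for q in st[1:]:
    if q[4]>50: print(q,wc(ray(c,(q[0]+q[2]/2,q[1]),.011)),wc(ray(c,(q[0]+q[2]/2,q[1]+q[3]),.031)))
E
```

```text
14.2333 [-0.1271 -0.0012] 0.0598 Fx -0.8 Fy 0.2 Fz -0.3
14.2833 [-0.1271 -0.0012] 0.0598 Fx -0.4 Fy 0.7 Fz 0.4
14.3333 [-0.1271 -0.0011] 0.0598 Fx 0.1 Fy -0.6 Fz -0.6
14.3833 [-0.1272 -0.0011] 0.0598 Fx -0.5 Fy 0.1 Fz -0.3
14.4333 [-0.1273 -0.0011] 0.0598 Fx 0.7 Fy 0.8 Fz -0.8
```

step_arm --pt "0.002 0 0 0 0 0 1" --pt "0.004 0 0 0 0 0 1" --pt "0.006 0 0 0 0 0 1" --pt "0.008 0 0 0 0 0 1" --pt "0.01 0 0 0 0 0 1" --pt "0.012 0 0 0 0 0 1" --pt "0.014 0 0 0 0 0 1" --pt "0.016 0 0 0 0 0 1"

```text
time_s: 15.2
position: [0.4927, -0.1307, 0.0598]
tcp_rot: [[-0.141, 0.99, 0.002], [0.99, 0.141, -0.003], [-0.003, 0.001, -1.0]]
force: [0.0, -0.7, -0.2]
opening: 0.008
grasp_force: 0.1
```

step_arm --pt "0.001 0 0 0 0 0 1" --pt "0.002 0 0 0 0 0 1" --pt "0.003 0 0 0 0 0 1" --pt "0.004 0 0 0 0 0 1" --pt "0.005 0 0 0 0 0 1" --pt "0.006 0 0 0 0 0 1"

```text
time_s: 15.7
position: [0.4925, -0.129, 0.0598]
tcp_rot: [[-0.141, 0.99, 0.002], [0.99, 0.141, -0.003], [-0.003, 0.001, -1.0]]
force: [0.2, 0.4, -0.7]
opening: 0.009
grasp_force: 0.2
```

step_arm --pt "0.001 0 0 0 0 0 1" --pt "0.002 0 0 0 0 0 1" --pt "0.003 0 0 0 0 0 1" --pt "0.004 0 0 0 0 0 1" --pt "0.005 0 0 0 0 0 1" --pt "0.006 0 0 0 0 0 1"

```text
time_s: 16.2
position: [0.4927, -0.1278, 0.0601]
tcp_rot: [[-0.141, 0.99, 0.003], [0.99, 0.141, -0.004], [-0.004, 0.002, -1.0]]
force: [-1.1, -3.8, 1.4]
opening: 0.005
grasp_force: 1.6
```

step_arm --pt "0.001 0 0 0 0 0 1" --pt "0.002 0 0 0 0 0 1" --pt "0.003 0 0 0 0 0 1" --pt "0.004 0 0 0 0 0 1" --pt "0.005 0 0 0 0 0 1" --pt "0.006 0 0 0 0 0 1"

```text
time_s: 16.7
position: [0.4922, -0.1256, 0.0599]
tcp_rot: [[-0.141, 0.99, 0.002], [0.99, 0.141, -0.003], [-0.003, 0.002, -1.0]]
force: [-0.6, -4.1, 2.6]
opening: 0.004
grasp_force: 2.2
```

step_arm --pt "0.001 0 0 0 0 0 1" --pt "0.002 0 0 0 0 0 1" --pt "0.003 0 0 0 0 0 1" --pt "0.004 0 0 0 0 0 1" --pt "0.005 0 0 0 0 0 1" --pt "0.006 0 0 0 0 0 1"

```text
time_s: 17.2
position: [0.4923, -0.1249, 0.0599]
tcp_rot: [[-0.142, 0.99, 0.003], [0.99, 0.142, -0.005], [-0.005, 0.002, -1.0]]
force: [-0.0, -8.1, 1.9]
opening: 0.004
grasp_force: 3.9
```

step_arm --pt "0.001 0 0 0 0 0 1" --pt "0.002 0 0 0 0 0 1" --pt "0.003 0 0 0 0 0 1" --pt "0.004 0 0 0 0 0 1"

```text
time_s: 17.53
position: [0.4923, -0.1236, 0.0599]
tcp_rot: [[-0.141, 0.99, 0.004], [0.99, 0.141, -0.005], [-0.005, 0.003, -1.0]]
force: [0.1, -6.8, 2.4]
opening: 0.007
grasp_force: 3.4
```

step_arm --pt "0.001 0 0 0 0 0 1" --pt "0.002 0 0 0 0 0 1" --pt "0.003 0 0 0 0 0 1" --pt "0.004 0 0 0 0 0 1" --pt "0.005 0 0 0 0 0 1" --pt "0.006 0 0 0 0 0 1"

```text
time_s: 18.03
position: [0.4917, -0.1207, 0.0598]
tcp_rot: [[-0.14, 0.99, 0.003], [0.99, 0.14, -0.003], [-0.003, 0.002, -1.0]]
force: [2.4, -3.3, 0.5]
opening: 0.005
grasp_force: 1.5
```

step_arm --pt "0.001 0 0 0 0 0 1" --pt "0.002 0 0 0 0 0 1" --pt "0.003 0 0 0 0 0 1" --pt "0.004 0 0 0 0 0 1" --pt "0.005 0 0 0 0 0 1" --pt "0.006 0 0 0 0 0 1"

```text
time_s: 18.53
position: [0.4902, -0.1182, 0.0594]
tcp_rot: [[-0.141, 0.99, -0.0], [0.99, 0.141, -0.001], [-0.001, -0.0, -1.0]]
force: [0.3, 0.0, 0.2]
opening: 0.007
grasp_force: 0.0
```

```bash
python3 st.py
```

```text
18.5333 [-0.1097 -0.0004] 0.0594 Fx -0.0 Fy -0.3 Fz 0.2
18.5833 [-0.1098 -0.0006] 0.0595 Fx 0.1 Fy 0.8 Fz -0.0
18.6333 [-0.11   -0.0008] 0.0596 Fx 0.1 Fy 0.6 Fz -0.5
18.6833 [-0.1102 -0.0009] 0.0596 Fx 0.3 Fy 1.1 Fz 0.1
18.7333 [-0.1103 -0.001 ] 0.0597 Fx -0.0 Fy -0.8 Fz 1.1
```

The force has dropped to zero with the lid past the ridge. Creeping toward the dust strip now.

step_arm --pt "0.002 0 0 0 0 0 1" --pt "0.004 0 0 0 0 0 1" --pt "0.006 0 0 0 0 0 1" --pt "0.008 0 0 0 0 0 1" --pt "0.01 0 0 0 0 0 1" --pt "0.012 0 0 0 0 0 1" --pt "0.014 0 0 0 0 0 1"

```text
time_s: 19.37
position: [0.4905, -0.1148, 0.0598]
tcp_rot: [[-0.141, 0.99, 0.002], [0.99, 0.141, -0.003], [-0.003, 0.002, -1.0]]
force: [-0.1, -0.2, 0.5]
opening: 0.006
grasp_force: 0.2
```

step_arm --pt "0.001 0 0 0 0 0 1" --pt "0.002 0 0 0 0 0 1" --pt "0.003 0 0 0 0 0 1" --pt "0.004 0 0 0 0 0 1"

```text
time_s: 19.7
position: [0.4904, -0.1136, 0.0598]
tcp_rot: [[-0.141, 0.99, 0.002], [0.99, 0.141, -0.003], [-0.003, 0.002, -1.0]]
force: [-0.2, -0.4, 0.3]
opening: 0.008
grasp_force: 0.2
```

step_arm --pt "0.001 0 0 0 0 0 1" --pt "0.002 0 0 0 0 0 1" --pt "0.003 0 0 0 0 0 1" --pt "0.003 0 0 0 0 0 1"

```text
time_s: 20.03
position: [0.4902, -0.1126, 0.0598]
tcp_rot: [[-0.141, 0.99, 0.002], [0.99, 0.141, -0.003], [-0.003, 0.001, -1.0]]
force: [0.6, -0.3, 0.4]
opening: 0.004
grasp_force: 0.1
```

step_arm --pt "0.001 0 0 0 0 0 1" --pt "0.002 0 0 0 0 0 1" --pt "0.003 0 0 0 0 0 1" --pt "0.003 0 0 0 0 0 1"

```text
time_s: 20.37
position: [0.49, -0.1117, 0.0598]
tcp_rot: [[-0.141, 0.99, 0.002], [0.99, 0.141, -0.003], [-0.003, 0.001, -1.0]]
force: [0.1, -0.6, 0.5]
opening: 0.009
grasp_force: 0.1
```

step_arm --pt "0.001 0 0 0 0 0 1" --pt "0.002 0 0 0 0 0 1" --pt "0.003 0 0 0 0 0 1" --pt "0.003 0 0 0 0 0 1"

```text
time_s: 20.7
position: [0.4899, -0.1108, 0.0597]
tcp_rot: [[-0.141, 0.99, 0.002], [0.99, 0.141, -0.003], [-0.003, 0.001, -1.0]]
force: [0.4, -0.8, 0.4]
opening: 0.005
grasp_force: 0.1
```

step_arm --pt "0.001 0 0 0 0 0 1" --pt "0.002 0 0 0 0 0 1" --pt "0.003 0 0 0 0 0 1" --pt "0.003 0 0 0 0 0 1"

```text
time_s: 21.03
position: [0.4898, -0.1099, 0.0597]
tcp_rot: [[-0.141, 0.99, 0.002], [0.99, 0.141, -0.003], [-0.003, 0.001, -1.0]]
force: [-0.3, -0.3, -0.1]
opening: 0.008
grasp_force: 0.1
```

step_arm --pt "0.001 0 0 0 0 0 1" --pt "0.002 0 0 0 0 0 1" --pt "0.003 0 0 0 0 0 1" --pt "0.003 0 0 0 0 0 1"

```text
time_s: 21.37
position: [0.4896, -0.109, 0.0597]
tcp_rot: [[-0.141, 0.99, 0.002], [0.99, 0.141, -0.003], [-0.003, 0.001, -1.0]]
force: [0.5, -0.8, 0.2]
opening: 0.007
grasp_force: 0.1
```

step_arm --pt "0.001 0 0 0 0 0 1" --pt "0.002 0 0 0 0 0 1" --pt "0.003 0 0 0 0 0 1" --pt "0.003 0 0 0 0 0 1"

```text
time_s: 21.7
position: [0.4895, -0.1081, 0.0597]
tcp_rot: [[-0.141, 0.99, 0.002], [0.99, 0.141, -0.003], [-0.003, 0.001, -1.0]]
force: [0.1, -0.4, 0.2]
opening: 0.001
grasp_force: 0.1
```

step_arm --pt "0.001 0 0 0 0 0 1" --pt "0.002 0 0 0 0 0 1" --pt "0.003 0 0 0 0 0 1" --pt "0.003 0 0 0 0 0 1"

```text
time_s: 22.03
position: [0.4895, -0.1073, 0.0597]
tcp_rot: [[-0.141, 0.99, 0.002], [0.99, 0.141, -0.003], [-0.003, 0.001, -1.0]]
force: [-0.5, -0.5, 0.1]
opening: 0.005
grasp_force: 0.2
```

step_arm --pt "0.001 0 0 0 0 0 1" --pt "0.002 0 0 0 0 0 1" --pt "0.003 0 0 0 0 0 1" --pt "0.003 0 0 0 0 0 1"

```text
time_s: 22.37
position: [0.49, -0.1071, 0.0599]
tcp_rot: [[-0.141, 0.99, 0.003], [0.99, 0.141, -0.004], [-0.004, 0.003, -1.0]]
force: [0.9, -3.4, -0.8]
opening: 0.003
grasp_force: 1.7
```

step_arm --pt "0.001 0 0 0 0 0 1" --pt "0.002 0 0 0 0 0 1" --pt "0.003 0 0 0 0 0 1" --pt "0.003 0 0 0 0 0 1"

```text
time_s: 22.7
position: [0.4904, -0.1069, 0.06]
tcp_rot: [[-0.141, 0.99, 0.004], [0.99, 0.141, -0.005], [-0.006, 0.004, -1.0]]
force: [-0.2, -6.5, 0.2]
opening: 0.001
grasp_force: 3.2
```

step_arm --pt "0.001 0 0 0 0 0 1" --pt "0.002 0 0 0 0 0 1" --pt "0.003 0 0 0 0 0 1" --pt "0.003 0 0 0 0 0 1"

```text
time_s: 23.03
position: [0.4904, -0.1068, 0.0601]
tcp_rot: [[-0.142, 0.99, 0.005], [0.99, 0.142, -0.006], [-0.007, 0.004, -1.0]]
force: [0.1, -9.4, -0.8]
opening: 0.004
grasp_force: 4.7
```

```bash
python3 st.py
```

```text
23.0333 [-0.0984 -0.0022] 0.0601 Fx -9.3 Fy 1.3 Fz -0.8
23.0833 [-0.0984 -0.0022] 0.0601 Fx -9.4 Fy 1.9 Fz 0.0
23.1333 [-0.0984 -0.0022] 0.0601 Fx -9.9 Fy 0.9 Fz -0.2
23.1833 [-0.0985 -0.0022] 0.0601 Fx -8.6 Fy 1.3 Fz 0.6
23.2333 [-0.0984 -0.0022] 0.0601 Fx -9.0 Fy 1.6 Fz -0.3
```

step_arm --pt "0.001 0 0 0 0 0 1" --pt "0.002 0 0 0 0 0 1" --pt "0.002 0 0 0 0 0 1" --pt "0.002 0 0 0 0 0 1" --pt "0.002 0 0 0 0 0 1" --pt "0.002 0 0 0 0 0 1"

```text
time_s: 23.78
position: [0.4904, -0.1068, 0.0601]
tcp_rot: [[-0.142, 0.99, 0.005], [0.99, 0.142, -0.007], [-0.008, 0.004, -1.0]]
force: [-0.7, -11.4, -0.7]
opening: -0.0
grasp_force: 5.6
```

```bash
python3 st.py
```

```text
23.7833 [-0.0984 -0.0023] 0.0601 Fx -11.1 Fy 2.3 Fz -0.7
23.8333 [-0.0984 -0.0022] 0.0601 Fx -10.6 Fy 3.1 Fz -0.1
23.8833 [-0.0984 -0.0023] 0.0601 Fx -10.3 Fy 2.6 Fz -0.6
23.9333 [-0.0984 -0.0022] 0.0601 Fx -10.8 Fy 2.2 Fz -1.7
23.9833 [-0.0984 -0.0022] 0.0601 Fx -10.4 Fy 1.9 Fz -0.6
```

The lid was held at about 10.7 N for over 0.4 s. Backing off and lifting clear.

step_arm --pt "-0.004 0 0 0 0 0 1" --pt "-0.01 0 0 0 0 0 1" --pt "-0.025 0 0 0 0 0 1" --pt "-0.04 0 0 0 0 0 1" --pt "-0.04 0 -0.03 0 0 0 1" --pt "-0.04 0 -0.1 0 0 0 1" --pt "-0.04 0 -0.2 0 0 0 1" --pt "-0.04 0 -0.3 0 0 0 1"

```text
time_s: 24.7
position: [0.4893, -0.1149, 0.1505]
tcp_rot: [[-0.141, 0.99, -0.001], [0.99, 0.141, -0.001], [-0.001, -0.001, -1.0]]
force: [-0.3, -0.6, -0.2]
opening: 0.004
grasp_force: 0.0
```

step_arm --pt "-0.12 0 -0.1 0 0 0 1" --pt "-0.24 0 -0.15 0 0 0 1" --pt "-0.36 0 -0.15 0 0 0 1" --pt "-0.4 0 -0.15 0 0 0 1" --pt "-0.4 0 -0.15 0 0 0 1" --pt "-0.4 0 -0.15 0 0 0 1" --pt "-0.4 0 -0.15 0 0 0 1"

```text
time_s: 25.28
position: [0.5059, -0.2323, 0.1944]
tcp_rot: [[-0.141, 0.99, -0.001], [0.99, 0.141, 0.0], [0.0, -0.001, -1.0]]
force: [-0.8, 1.5, -1.1]
opening: 0.009
grasp_force: 0.0
```

```bash
python3 - <<'E'
from h import *
s=read_state();print(s['time_s'],wc(s['position']),s['position'][2],s['force'])
c=snap('wrist','w20');h=cv2.cvtColor(c['image'],cv2.COLOR_RGB2HSV)
# strip: find brown region ahead; project expected
for x,z in((-.083-.006,.047),(-.083+.006,.047),(-.113,.031),(-.12,.021)):
    P=[*cw(x,0),z];print(x,np.round(proj(c,P)))
u=int(proj(c,[*cw(-.095,-.01),.031])[0])
col=h[:235,u]
print([(r,*col[r].tolist()) for r in range(40,235,5)])
t=capture('top');import pickle
a=pickle.load(open('c0.pkl','rb'))['top']['image'];d=cv2.absdiff(a,t['image']).max(2)
print('bystander diffs',[ (n,int((d[y-12:y+12,x-12:x+12]>50).sum())) for n,x,y in(('tumbler',202,262),('cork',178,268),('tin',126,190),('pencil',238,188))])
E
```

```text
25.2833 [-0.2249  0.    ] 0.19436495364942405 [-0.80105206  1.5322252  -1.14557511]
-0.08900000000000001 [285.  16.]
-0.077 [285.  -2.]
-0.113 [285.  54.]
-0.12 [285.  65.]
[(40, 25, 77, 254), (45, 25, 78, 254), (50, 25, 78, 254), (55, 24, 140, 252), (60, 23, 146, 249), (65, 16, 123, 168), (70, 12, 141, 222), (75, 13, 146, 223), (80, 13, 155, 221), (85, 13, 157, 217), (90, 12, 142, 221), (95, 12, 129, 220), (100, 12, 132, 215), (105, 12, 128, 202), (110, 12, 113, 189), (115, 11, 110, 127), (120, 12, 103, 126), (125, 11, 97, 124), (130, 12, 88, 122), (135, 13, 88, 125), (140, 11, 84, 122), (145, 12, 84, 121), (150, 11, 88, 122), (155, 12, 86, 122), (160, 11, 99, 121), (165, 13, 100, 123), (170, 10, 89, 123), (175, 11, 100, 123), (180, 11, 107, 122), (185, 11, 104, 133), (190, 11, 106, 137), (195, 11, 113, 209), (200, 12, 120, 215), (205, 11, 128, 212), (210, 12, 141, 215), (215, 12, 143, 214), (220, 11, 118, 220), (225, 12, 115, 219), (230, 11, 119, 210)]
bystander diffs [('tumbler', 444), ('cork', 495), ('tin', 178), ('pencil', 330)]
```

```bash
python3 -c "
from rig import *
print(hand_in())"
```

```text
the job is handed in; nothing more can be done
None
```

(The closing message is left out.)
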